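# Index the finds carousel, then free the sagging gate bolt and hold the gate ajar

### The job

Turn the caged finds carousel by its black peg until the bay under the peg, the one with the brown ring-shaped lug, clicks into its stop squarely behind the gate, and let go of the peg. Then free the gate's sagging barrel bolt: lift its nose over the bent-up lip of the keeper while drawing it back clear of the keeper, without wrenching it against the keeper. Pull the self-closing gate open to about 20 degrees and finish still gripping it, holding it ajar and still so that the conservator can reach in; leave the sherds on the board where they lie.

Things in the scene. Friction and masses are not known exactly. Their poses are not given: they have to be found in the camera images.
- cage: Guard cage fixed on the board: plywood base 330 x 310 x 14 mm, four grey posts 166 mm high, wire sides, gate across the front. Origin: centre of the underside, on the surface; x points from gate to back, y to the left seen from the gate, z up. Turned up to 15 degrees. The carousel in it is a drum frame 210 mm across with three bays and a clear lid at 141 mm.
- carousel_axis (a point): Point on the upright turning axis of the carousel, at the centre of the cage, 185 mm above the surface.
- carousel (a joint): Angle of the carousel (rad), positive anticlockwise from above. 0: the bay under the peg squarely behind the gate, a spring plunger in the V notch of the turntable (three notches, 120 degrees apart). Starts between stops at +0.5 to +1.3: turn it clockwise. The plunger pulls it home from within about 0.08 and holds it with about 0.5 N m; elsewhere it turns smoothly with about 0.15 N m.
- peg_grip (a point): Grip point of the upright black peg, 60 mm from the carousel's axis, 182 mm above the surface. The peg is round, 17 mm in diameter, from 149 to 201 mm high, on a flat steel arm over the lid. Turns with the carousel; at joint 0 it is straight on the gate side of the axis.
- gate_hinge (a point): Point on the gate's upright hinge axis, at the right-hand front post, 130 mm above the surface. At x -135, y -118.5 mm in the cage's frame.
- gate (a joint): Opening of the gate (rad): 0 shut, grows to 1.3 as its left edge swings out towards the robot. Grey frame with wire infill, 234 mm wide, from 30 to 158 mm high. A spring shuts it: 0.36 N m at 0, 0.64 N m at 0.35; let go, it falls shut.
- gate_edge (a point): Middle of the gate's free left edge, 235 mm from the hinge axis, 130 mm above the surface; moves with the gate.
- bolt (a joint): How far the bolt is drawn (m): 0 shot, 0.050 fully back. Round steel bar, 15 mm thick, 238 mm long, along the front of the gate, 25 mm before its middle plane; drawn parallel to the gate, towards the hinge. Clear of the keeper from 0.030 on; stays where it is left. Friction about 1.5 N, mass about 0.25 kg.
- bolt_sag (a joint): Lift of the bolt's nose (rad): 0 sagging, 0.05 level, 0.09 at most. It tilts about a rear eye 125 mm hingewards of the knob (85 when drawn 40 mm): raising the knob 6 to 7 mm levels it. Sagging, a worn notch under the bolt hooks on the lip after 3 mm of draw; the nose clears the lip above 0.032 (knob up 4 mm) and must stay up until drawn 26 mm. Let go, it drops again.
- knob_grip (a point): Grip point of the bolt's upright steel knob: round, 16 mm in diameter, 37 mm high (19 mm rim on top), on a thinner stem. The point is about 193 mm above the surface, 20 mm below the knob's top, 35 mm above the gate's top, 25 mm before the gate's middle plane and, when shot, 168 mm from the hinge axis along the gate. Moves with bolt and gate.
- lip_top (a point): Middle of the top edge of the keeper's bent-up lip, at the left front post, 126 mm above the surface. The keeper is a closed steel strap staple, 22 mm wide, round the bolt's nose; the lip, 9 mm high, is its gate-side lower edge.
- piece_green: Loose dark green glazed sherd, 83 x 104 x 12 mm, lying on the board before the cage; to be left alone. Origin: centre of its underside.
- piece_striped: Loose brown striped sherd, 97 x 66 x 12 mm, lying on the board before the cage; to be left alone. Origin: centre of its underside.
- piece_lattice: Loose pale sherd with blue lattice lines, 56 x 70 x 11 mm, lying on the board before the cage; to be left alone. Origin: centre of its underside.

How it is judged (in metres and radians):
On the way, in this order (a step that is already met when the one before it is completed fails the run):
1. with the gate shut and bolted, the carousel is turned to its stop, with the lug's bay behind the gate, and let go (value of joint carousel between -0.05 and 0.05 rad and contact force between the fingers and carousel below 0.1 N and value of joint gate below 0.08 rad and value of joint bolt below 0.01 m), for 0.3 s.
2. the bolt, its nose lifted over the lip, is drawn clear of the keeper (value of joint bolt above 0.028 m and value of joint gate below 0.12 rad), for 0.05 s.
At the end, for the whole second after the job is handed in: At the end the fingers still hold the gate or its bolt (contact force over 1 N) and keep the gate still, open by 0.22 to 0.50 rad (13 to 29 degrees); the bolt is still drawn back by over 25 mm; the carousel rests in its stop within 0.05 rad (value of joint gate between 0.22 and 0.5 rad and velocity of joint gate between -0.05 and 0.05 rad/s and contact force between the fingers and gate above 1 N and value of joint bolt above 0.025 m and value of joint carousel between -0.05 and 0.05 rad); the arm keeps its last pose, push and grip.
It fails at once if a loose sherd is pushed away by more than 30 mm (distance of any of piece_green, piece_striped, piece_lattice from where it was at the start of the episode above 0.03 m).
It fails at once if the bolt is wrenched against the keeper with over 60 N (contact force between bolt and cage above 60 N).
It also fails if it takes over 42 s, if anything falls off the work surface, if the arm or the gripper's body presses on something with over 40 N, if the wrist force passes 120 N, or if a joint passes its speed limit or range.

### The arm

A 6-joint arm with a two-finger parallel gripper is mounted at the origin on a cart in front of the work surface, level with it; the furniture and walls round the work are solid. World frame = base frame: x ahead of the robot, y to its left, z up, the work surface at z = 0. Lengths are in m, angles in degrees, forces in N, time in s.
With the tool pointing down it reaches from about 0.25 to 0.775 m from the base axis. Payload 4 kg.
Tool frame: the origin (TCP) lies midway between the tips of the shut fingers; the grasp point (between the pads) lies 19 mm behind it (ctrl.grasp_offset is the distance from the TCP to the grasp point, in m); z points along the fingers, y is the line along which they close (so a half turn about z gives the same grasp; the last joint's range is limited). The gripper opens to 94 mm and grips with 3 to 60 N. Pads are 16 mm wide; open, the fingers measure 119 mm over their backs; the gripper's body (75 mm by 177 mm) begins 78 mm behind the grasp point.
Start: joints at [67.03, 4.996, 78.535, -0, 96.463, -5.907], TCP at [0.161, 0.526, 0.206] pointing down, gripper open.
Joint ranges: [-177.83, 177.83], [-43.37, 116.18], [15.69, 146.23], [-61.86, 241.86], [9.47, 152.12], [-147.06, 147.06]. Speed limits (degrees/s): [159.86, 159.86, 180, 180, 180, 180].

### API

Orientations are given as [roll, pitch, yaw] about the fixed x, y, z axes, in that order (R = Rz(yaw) Ry(pitch) Rx(roll)).
In Python, from bench import ctrl gives the robot as it stands.
- The arm moves only by the tool arm_command, never from a script. Its argument "series" is a list of rows, each a list of 7 numbers: the shift along the tool's x, y, z in m, then the turn, a rotation vector about the tool's x, y, z in rad, then the finger opening in m, from 0 to 0.094. In form: [[dx, dy, dz, wx, wy, wz, jaw], ...]. A call has 1 to 8 rows; each row shifts and turns the commanded pose from where the row before left it, along the tool's axes as they then stand; what a row does not reach is not made up. A row lasts 1/12 s, in which the tool goes at most 41.7 mm and 7.16 degrees, less where a joint would pass 70% of its speed; a pose out of reach is approached as far as the arm can. A call is refused whole if a number of a shift passes 0.0417 or a number of a turn 0.125, either way. A call with a gripper value outside its range is refused whole. The fingers move at their own pace and stop on an object; "newtons" is the grip in N (left out, the last holds). Time passes only in rows, so rows that do not move let the fingers close. It gives the time, the measured TCP pose, the force, the opening and the grip force at its end, in the units of the state.
- ctrl.observe(): the state, without advancing time (a new reading comes with each control period).
- ctrl.capture(name): name is "side" or "top"; returns (picture, depth): 480x640x3 uint8, red, green, blue; 480x640 float32, m along the optical axis (not along the pixel's ray), 0 where there is no reading.
- ctrl.camera_model(name): a dict with "fx", "fy", "cx", "cy" (pixels), "R" (3x3) and "t" (3): a world point X has camera coordinates R X + t. Camera axes: x right, y down, z forward; pixel columns grow to the right and rows downward; lengths in m; the calibration is good to about 2 mm. A picture is of the moment at which its call begins. camera_model takes no time and is no camera call.
- ctrl.close_job(): hands the job in; it is judged then, once.
The state is a dict: "clock": time; "joints": joint angles; "qd": joint speeds; "effort": joint torques, N m; "position": TCP position; "orientation": TCP orientation; "force": force on the tool from outside, world axes, zero at the start; "wrist_torque": the same for the moment, N m; "opening": opening from 0.0 (shut) to 1.0 (fully open); "grasp_force": force on a finger pad.
Only numpy, scipy, OpenCV 4.12 (cv2) and the standard library are available. Lean on these libraries where they do the work, as an engineer would, in place of code of your own. Each camera call takes 0.05 s, during which the arm holds its last target. There are 200 camera calls.

## Working session

There is one attempt and no reset: what is moved stays moved. The work goes in short steps, Python scripts to look and compute and a tool call to move; the robot and the scene stay as the last step left them, time stands still between calls to the robot, and variables do not carry over. Pictures are saved under pics/ and viewed, at most 10 in all, crops included, and the job is handed in when it is done.

Besides the shell and the picture viewer there is one more tool, called after "Emit:" as a command line: name --pt "numbers of a row" for each row, then --argument value for the rest. arm_command: Moves the arm, as the interface text tells. Its arguments: {"type":"object","properties":{"series":{"type":"array","items":{"type":"array","items":{"type":"number"}}},"newtons":{"type":"number"}},"required":["series"]}

```bash
mkdir -p pics; ls
python3 - <<'E'
from bench import ctrl
import cv2,numpy as np
s=ctrl.observe();print(s)
for n in("side","top"):
    p,d=ctrl.capture(n);m=ctrl.camera_model(n);print(n,m)
    cv2.imwrite(f"pics/{n}0.png",p[:,:,::-1]);np.savez(f"{n}0.npz",p=p,d=d,K=[m[k] for k in("fx","fy","cx","cy")],R=m["R"],t=m["t"])
E
```

```text
pics
{'clock': 0.0, 'joints': array([ 6.70324573e+01,  5.04018010e+00,  7.86245167e+01,  7.39130149e-04,
        9.64650045e+01, -5.90587789e+00]), 'qd': array([ 0.02675808, -0.02027677, -0.10703055, -0.11041705,  0.00535265,
        0.06552426]), 'effort': array([-1.45759611e-05, -3.40193796e+01, -3.02420712e+01,  7.18251150e-02,
        3.32641869e-02, -1.61130342e-04]), 'position': array([0.16113723, 0.52527598, 0.20429602]), 'orientation': array([-1.79871063e+02, -1.40762581e-02,  1.62938402e+02]), 'force': array([ 0.20074631, -0.66334819,  0.12984658]), 'wrist_torque': array([-0.04844194, -0.00747913,  0.0017823 ]), 'grasp_force': 0.0, 'opening': 0.9991487816034004}
side {'fx': 437.07475283891927, 'fy': 437.07475283891927, 'cx': 322.2694053709638, 'cy': 242.52420785607592, 'R': array([[ 0.94319382, -0.33168532, -0.01924225],
       [-0.20001274, -0.52061102, -0.83003559],
       [ 0.26529289,  0.78673313, -0.55737838]]), 't': array([-0.51958658,  0.23476589,  0.91162071])}
top {'fx': 569.2764097572568, 'fy': 569.2764097572568, 'cx': 322.1701316546914, 'cy': 234.9488001516099, 'R': array([[-0.02971812, -0.9995305 , -0.00745705],
       [-0.98804598,  0.03050404, -0.1511114 ],
       [ 0.15126792,  0.00287716, -0.98848861]]), 't': array([0.02579153, 0.56923121, 1.20615863])}
```

View pics/top0.png

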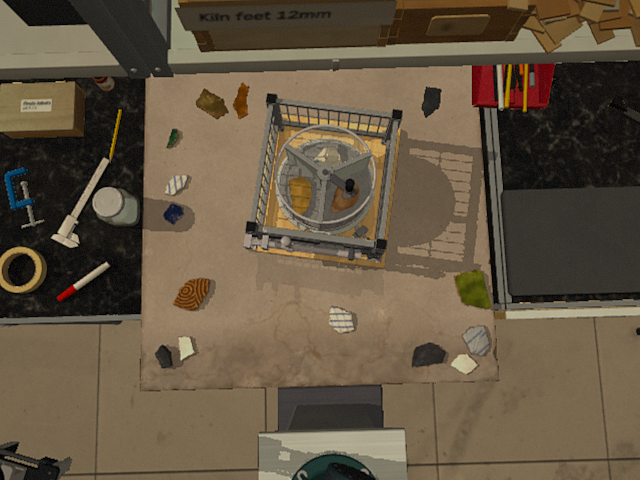

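View pics/side0.png

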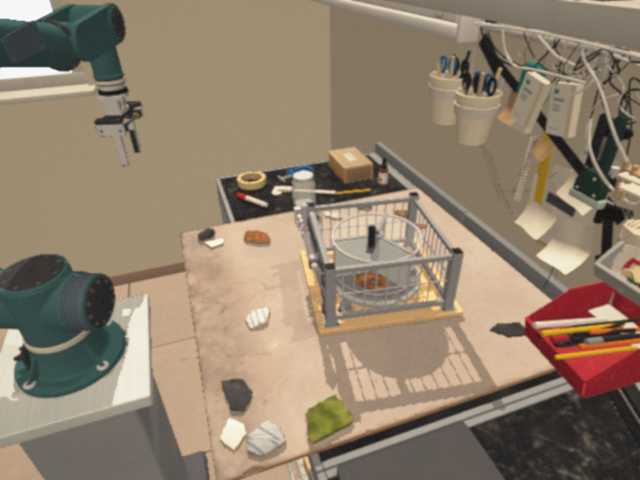

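Top view: cage with post tops near (272,99), (397,114), (381,244), (250,242). The peg is at (351,186) and the bolt knob about (285,242). Side view: peg at (372,238). I'll enlarge the cage.

```bash
cat > h.py <<'E'
import numpy as np,cv2
from bench import ctrl
def load(f): return np.load(f)
def ray(m,uv,z):
    """world point on pixel ray at height z"""
    K=m["K"];R=m["R"];t=m["t"]
    d=R.T@np.array([(uv[0]-K[2])/K[0],(uv[1]-K[3])/K[1],1]);c=-R.T@t
    return c+d*(z-c[2])/d[2]
def proj(m,X):
    K=m["K"];c=m["R"]@np.array(X)+m["t"]
    return np.array([K[0]*c[0]/c[2]+K[2],K[1]*c[1]/c[2]+K[3]])
def snap(n,f):
    p,d=ctrl.capture(n);m=ctrl.camera_model(n)
    np.savez(f,p=p,d=d,K=[m[k] for k in("fx","fy","cx","cy")],R=m["R"],t=m["t"]);return np.load(f)
def cloud(m):
    K=m["K"];d=m["d"];v,u=np.mgrid[:480,:640]
    c=np.stack([(u-K[2])/K[0]*d,(v-K[3])/K[1]*d,d],-1)
    return (c-m["t"])@m["R"]
E
python3 - <<'E'
from h import *
m=load("top0.npz");p=m["p"][85:275,235:415,::-1]
cv2.imwrite("pics/topc.png",cv2.resize(p,None,fx=3.15,fy=3.15,interpolation=cv2.INTER_CUBIC))
P=cloud(m);ok=m["d"]>0
for uv in[(272,99),(397,114),(381,244),(250,242),(351,184),(285,240)]:
    w=P[uv[1]-4:uv[1]+5,uv[0]-4:uv[0]+5].reshape(-1,3);w=w[w[:,2]>w[:,2].max()-.012]
    print(uv,w.mean(0).round(4),w[:,2].max().round(3),len(w))
E
```

```text
(272, 99) [0.8365 0.1028 0.1657] 0.171 81
(397, 114) [ 0.7959 -0.1519  0.1662] 0.172 81
(381, 244) [0.3807 0.0049 1.2785] 1.278 1
(250, 242) [0.5431 0.1559 0.1567] 0.161 48
(351, 184) [ 0.6467 -0.0497  0.1979] 0.202 55
(285, 240) [0.3807 0.0049 1.2785] 1.278 1
```

View pics/topc.png

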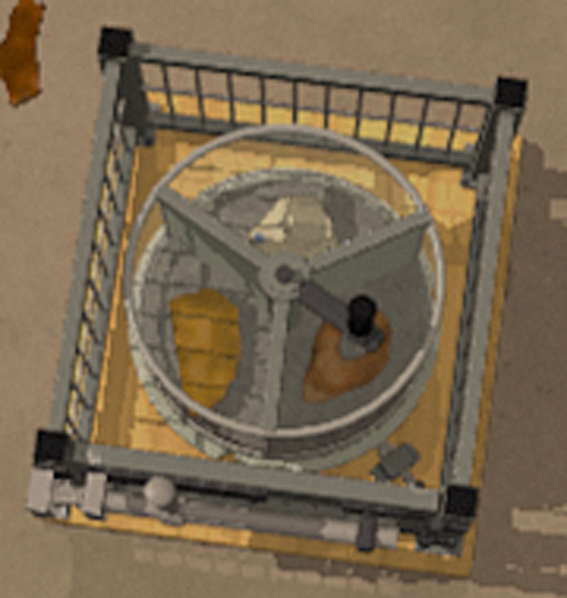

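The crop shows the post tops at (116,44), (511,93), (52,446) and (460,500), the hub at (286,274), the peg top at (363,310) and the knob top at (159,489), all in crop pixels.

Run:
```python
from h import *
m=load("top0.npz")
f=lambda u,v,z: ray(m,(235+u/3.15,85+v/3.15),z)
BL,BR,FL,FR=[f(*a,.166) for a in[(116,44),(511,93),(52,446),(460,500)]]
c=(BL+BR+FL+FR)/4
yx=(BL-FL+BR-FR);yy=(BL-BR+FL-FR)
a=[np.degrees(np.arctan2(yx[1],yx[0])),np.degrees(np.arctan2(-yy[0],yy[1]))]
print(BL,BR,FL,FR,"c",c,a,np.linalg.norm(yx)/2,np.linalg.norm(yy)/2)
hub=f(286,274,.155);peg=f(363,310,.201);knob=f(159,489,.213)
print("hub",hub,"peg",peg,"knob",knob, "r",np.linalg.norm((peg-hub)[:2]),np.linalg.norm((peg-c)[:2]))
th=np.radians(np.mean(a));R=np.array([[np.cos(th),-np.sin(th)],[np.sin(th),np.cos(th)]])
for cc in(c,hub):
  q=R.T@(peg-cc)[:2];print("carousel",np.arctan2(q[1],q[0])-np.pi, (R.T@(knob-cc)[:2]))
# nominal knob: x -135-25, y -118.5+168
print("knob nominal",c[:2]+R@[-.160,.0495],"hinge",c[:2]+R@[-.135,-.1185],np.degrees(th))
```

```text
[0.83650225 0.10311625 0.166     ] [ 0.79478094 -0.15231369  0.166     ] [0.57207589 0.14776454 0.166     ] [ 0.52990359 -0.1072477   0.166     ] c [ 0.68331567 -0.00217015  0.166     ] [np.float64(-9.619915097079245), np.float64(-9.33339244179801)] 0.2684264700925322 0.25864520197185725
hub [ 0.68173294 -0.002984    0.155     ] peg [ 0.64508969 -0.04937864  0.201     ] knob [0.53581506 0.07772926 0.213     ] r 0.05912013407333333 0.06074427373638497
carousel -5.227633950588892 [-0.15864273  0.05452366]
carousel -5.215490742992231 [-0.1572156   0.05558699]
knob nominal [0.53364919 0.07299763] hinge [ 0.53064753 -0.09682578] -9.476653769438629
```

Cage centre is at (0.683,-0.002), turned -9.5°; the carousel is at about +1.06 rad. The knob is near (0.535,0.076). Now moving above the peg.

Emit:
arm_command --pt "-0.0263 -0.017 -0.002 0 0 0 0.06" --pt "-0.0263 -0.017 -0.002 0 0 0 0.06" --pt "-0.0263 -0.017 -0.002 0 0 0 0.06" --pt "-0.0263 -0.017 -0.002 0 0 0 0.06" --pt "-0.0263 -0.017 -0.002 0 0 0 0.06" --pt "-0.0263 -0.017 -0.002 0 0 0 0.06" --pt "-0.0263 -0.017 -0.002 0 0 0 0.06" --pt "-0.0263 -0.017 -0.002 0 0 0 0.06" --newtons 20

```text
clock: 0.77
position: [0.3231, 0.3326, 0.2211]
orientation: [-180.0, -0.0, 163.0]
force: [0.3, -0.2, -1.0]
opening: 0.639
grasp_force: 0.0
```

Emit:
arm_command --pt "-0.0263 -0.017 -0.002 0 0 0 0.06" --pt "-0.0263 -0.017 -0.002 0 0 0 0.06" --pt "-0.0263 -0.017 -0.002 0 0 0 0.06" --pt "-0.0263 -0.017 -0.002 0 0 0 0.06" --pt "-0.0263 -0.017 -0.002 0 0 0 0.06" --pt "-0.0263 -0.017 -0.002 0 0 0 0.06" --pt "-0.0263 -0.017 -0.002 0 0 0 0.06" --pt "-0.0263 -0.017 -0.002 0 0 0 0.06"

```text
clock: 1.43
position: [0.4844, 0.1409, 0.2371]
orientation: [-180.0, -0.0, 162.9]
force: [0.5, 0.4, 0.6]
opening: 0.638
grasp_force: 0.0
```

Emit:
arm_command --pt "0 0 0 0 0 0.122 0.06" --pt "0 0 0 0 0 0.122 0.06" --pt "0 0 0 0 0 0.122 0.06" --pt "0 0 0 0 0 0.122 0.06" --pt "0 0 0 0 0 0.122 0.06" --pt "0 0 0 0 0 0.122 0.06" --pt "0 0 0 0 0 0.122 0.06" --pt "0 0 0 0 0 0.122 0.06"

```text
clock: 2.1
position: [0.4836, 0.1422, 0.2368]
orientation: [-179.9, -0.0, 106.7]
force: [0.6, 0.3, 0.6]
opening: 0.64
grasp_force: 0.0
```

Emit:
arm_command --pt "0 0 0 0 0 0.122 0.06" --pt "0 0 0 0 0 0.122 0.06" --pt "0 0 0 0 0 0.122 0.06" --pt "0 0 0 0 0 0.122 0.06" --pt "0 0 0 0 0 0.122 0.06" --pt "0 0 0 0 0 0.122 0.06" --pt "0 0 0 0 0 0.122 0.06" --pt "0 0 0 0 0 0.122 0.06"

```text
clock: 2.77
position: [0.4835, 0.1423, 0.2368]
orientation: [-179.9, 0.1, 50.8]
force: [-0.2, -0.5, 0.2]
opening: 0.635
grasp_force: 0.0
```

Emit:
arm_command --pt "-0.0066 0.0351 0 0 0 0 0.06" --pt "-0.0066 0.0351 0 0 0 0 0.06" --pt "-0.0066 0.0351 0 0 0 0 0.06" --pt "-0.0066 0.0351 0 0 0 0 0.06" --pt "-0.0066 0.0351 0 0 0 0 0.06" --pt "-0.0066 0.0351 0 0 0 0 0.06" --pt "-0.0066 0.0351 0 0 0 0 0.06" --pt "0 0 0 0 0 0 0.06"

```text
clock: 3.43
position: [0.6482, -0.0535, 0.2336]
orientation: [-179.9, 0.2, 50.7]
force: [-1.3, 0.2, -1.5]
opening: 0.639
grasp_force: 0.0
```

Run:
```python
from h import *
m=snap("side","s1.npz");print(ctrl.observe()["position"])
o=load("side0.npz")
u,v=map(int,proj(m,[.645,-.049,.2]));print(u,v)
for a,n in((m,"s1"),):
    c=a["p"][150:300,290:470,::-1];cv2.imwrite(f"pics/{n}.png",cv2.resize(c,None,fx=4,fy=4,interpolation=cv2.INTER_CUBIC))
```

```text
[ 0.6467524  -0.05074365  0.23426748]
369 226
```

View pics/s1.png

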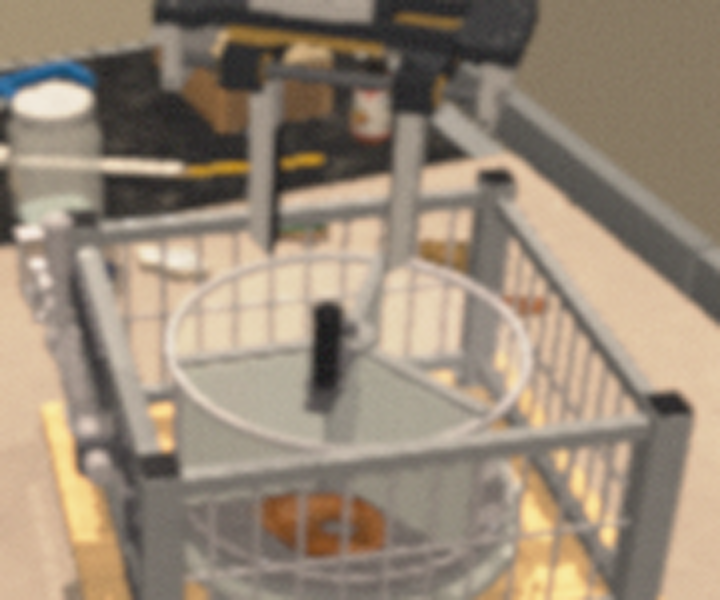

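Peg top at about (372,227) in the full side picture, matching the prediction, and the open jaws straddle it. Lower and grip.

Emit:
arm_command --pt "0 0 0.017 0 0 0 0.06" --pt "0 0 0.017 0 0 0 0.06" --pt "0 0 0.017 0 0 0 0.06" --pt "0 0 0.017 0 0 0 0.06" --pt "0 0 0 0 0 0 0.0" --pt "0 0 0 0 0 0 0.0" --pt "0 0 0 0 0 0 0.0" --pt "0 0 0 0 0 0 0.0" --newtons 20

```text
clock: 4.15
position: [0.6467, -0.0476, 0.1716]
orientation: [179.9, -0.1, 51.1]
force: [1.3, -0.4, 1.0]
opening: 0.39
grasp_force: 0.0
```

Emit:
arm_command --pt "0 0 0.003 0 0 0 0.0" --pt "0 0 0 0 0 0 0.0" --pt "0 0 0 0 0 0 0.0" --pt "0 0 0 0 0 0 0.0" --newtons 20

```text
clock: 4.48
position: [0.649, -0.05, 0.1674]
orientation: [179.5, -0.1, 51.0]
force: [7.6, -3.0, -1.1]
opening: 0.177
grasp_force: 20.0
```

Gripped: opening is about 17 mm. Now turning.

Emit:
arm_command --pt "0.0001 -0.0036 0 0 0 0.06 0" --pt "0.0001 -0.0036 0 0 0 0.06 0" --pt "0.0001 -0.0036 0 0 0 0.06 0" --pt "0.0001 -0.0036 0 0 0 0.06 0" --pt "0.0001 -0.0036 0 0 0 0.06 0" --pt "0.0001 -0.0036 0 0 0 0.06 0" --pt "0.0001 -0.0036 0 0 0 0.06 0" --pt "0.0001 -0.0036 0 0 0 0.06 0"

```text
clock: 5.15
position: [0.6312, -0.0272, 0.1674]
orientation: [179.7, -0.3, 23.3]
force: [8.4, -5.4, -1.4]
opening: 0.176
grasp_force: 20.0
```

Emit:
arm_command --pt "0.0001 -0.0036 0 0 0 0.06 0" --pt "0.0001 -0.0036 0 0 0 0.06 0" --pt "0.0001 -0.0036 0 0 0 0.06 0" --pt "0.0001 -0.0036 0 0 0 0.06 0" --pt "0.0001 -0.0036 0 0 0 0.06 0" --pt "0.0001 -0.0036 0 0 0 0.06 0" --pt "0.0001 -0.0036 0 0 0 0.06 0" --pt "0 0 0 0 0 0 0"

```text
clock: 5.82
position: [0.6259, -0.0021, 0.1674]
orientation: [179.9, -0.3, -0.6]
force: [4.8, -2.9, -0.6]
opening: 0.177
grasp_force: 20.0
```

Emit:
arm_command --pt "0.0001 -0.0032 0 0 0 0.053 0" --pt "0.0001 -0.0032 0 0 0 0.053 0" --pt "0.0001 -0.0032 0 0 0 0.053 0" --pt "0 0 0 0 0 0 0" --pt "0 0 0 0 0 0 0" --pt "0 0 0 0 0 0 0"

```text
clock: 6.32
position: [0.6267, 0.0077, 0.1673]
orientation: [180.0, -0.3, -9.6]
force: [5.7, -1.6, -0.6]
opening: 0.176
grasp_force: 20.0
```

Run:
```python
from h import *
s=ctrl.observe();print(s["force"],s["position"],s["orientation"])
```

```text
[ 5.72417408 -1.63258959 -0.63009111] [0.62671424 0.00765793 0.16733484] [179.95227945  -0.33729722  -9.6430804 ]
```

Emit:
arm_command --pt "0 0 0 0 0 0 0.05" --pt "0 0 0 0 0 0 0.05" --pt "0 0 0 0 0 0 0.05" --pt "0 0 -0.006 0 0 0 0.05" --pt "0 0 -0.02 0 0 0 0.05" --pt "0 0 -0.02 0 0 0 0.05" --pt "0 0 -0.02 0 0 0 0.05" --pt "0 0 0 0 0 0 0.05"

```text
clock: 6.98
position: [0.6263, 0.0088, 0.2384]
orientation: [-179.9, -0.5, -9.6]
force: [-0.3, 0.3, 1.4]
opening: 0.531
grasp_force: 0.0
```

Run:
```python
from h import *
a=load("side0.npz");m=snap("side","s2.npz");t=snap("top","t2.npz")
s=ctrl.observe();print(s["force"],s["position"],s["orientation"])
for c in((.683,-.002),(.686,-.003)):
  th=np.radians(-9.5);X=np.array(c)-.06*np.array([np.cos(th),np.sin(th)]);print(X,proj(m,[*X,.201]))
c=m["p"][150:300,280:460,::-1];cv2.imwrite("pics/s2.png",cv2.resize(c,None,fx=4,fy=4,interpolation=cv2.INTER_CUBIC))
```

```text
[ 0.38072902 -0.09386526 -0.02141487] [0.62485778 0.0088535  0.23347128] [-1.79979528e+02 -1.25476713e-01 -9.57005214e+00]
[0.62382286 0.00790286] [350.30837721 215.09373217]
[0.62682286 0.00690286] [351.73063525 215.05824941]
```

View pics/s2.png

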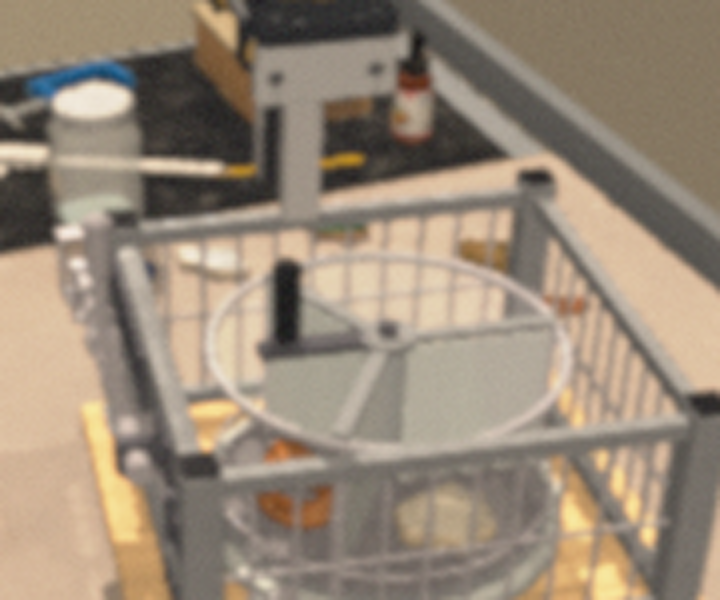

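The peg top is at about (352,216), matching joint 0, and the lug bay faces the gate. Now over to the knob.

Emit:
arm_command --pt "0 0 -0.012 0 0 0 0.05" --pt "-0.0198 -0.0102 0 0 0 0 0.05" --pt "-0.0198 -0.0102 0 0 0 0 0.05" --pt "-0.0198 -0.0102 0 0 0 0 0.05" --pt "-0.0198 -0.0102 0 0 0 0 0.05" --pt "-0.0198 -0.0102 0 0 0 0 0.05" --pt "0 0 0 0 0 0 0.05" --pt "0 0 0 0 0 0 0.05"

```text
clock: 7.75
position: [0.5347, 0.076, 0.2441]
orientation: [180.0, 0.0, -9.5]
force: [0.1, -0.6, 0.0]
opening: 0.53
grasp_force: 0.0
```

Run:
```python
from h import *
m=snap("side","s3.npz");t=snap("top","t3.npz")
s=ctrl.observe();print(s["force"],s["position"],s["orientation"])
print(proj(m,[.5358,.0777,.213]),proj(m,[.536,.0755,.193]),proj(m,s["position"]))
a=m["p"][140:290,250:390,::-1];b=t["p"][130:280,230:400,::-1]
r=lambda c,f:cv2.resize(c,None,fx=f,fy=f,interpolation=cv2.INTER_CUBIC)
cv2.imwrite("pics/s3.png",np.hstack([r(a,3.5)[:525,:450],r(b,3.5)[:525,:350]]))
```

```text
[ 0.90880657  0.35855199 -0.25584158] [0.53561766 0.07510912 0.243876  ] [ 1.79970944e+02  4.31867609e-02 -9.59347441e+00]
[302.92303251 203.18989671] [303.67160764 211.25574652] [302.58260455 191.56615537]
```

View pics/s3.png

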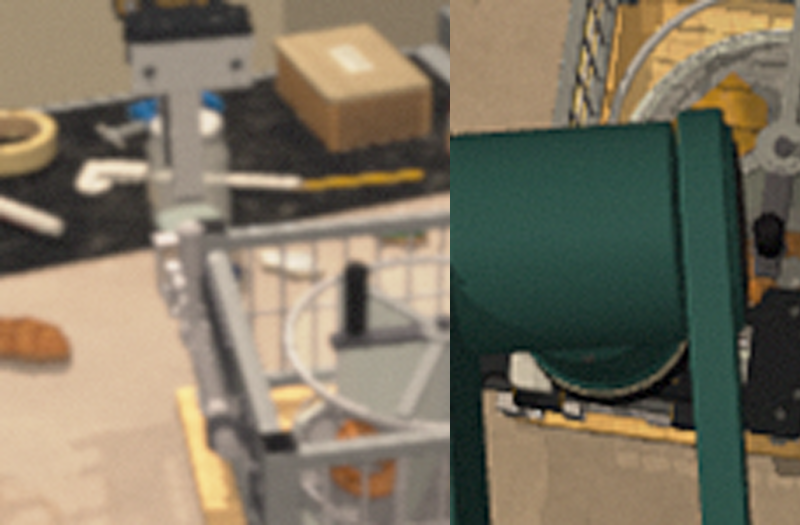

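Run:
```python
from h import *
t=load("t3.npz");g=t["p"].astype(int).sum(2)
th=np.radians(-9.5)
for c in((.683,-.002),(.686,-.003),(.6817,-.003)):
  X=np.array(c)-.06*np.array([np.cos(th),np.sin(th)]);print("pred peg",proj(t,[*X,.201]))
w=g[185:212,310:332];v,u=np.nonzero(w<110);print(u.mean()+310,v.mean()+185,len(u),v.min()+185,v.max()+185)
for vv in(192.5,194,197.1): 
  p=ray(t,(320.9,vv),.201);print(p)
```

```text
pred peg [321.06174742 195.02886911]
pred peg [321.53235482 193.49864862]
pred peg [321.59801192 195.66961341]
317.4171779141104 197.37423312883436 163 185 211
[0.62883924 0.00806862 0.201     ]
[0.62586878 0.00815594 0.201     ]
[0.61973748 0.00833616 0.201     ]
```

Emit:
arm_command --pt "0 0 0.016 0 0 0 0.05" --pt "0 0 0.016 0 0 0 0.05" --pt "0 0 0.016 0 0 0 0.05" --pt "0 0 0.016 0 0 0 0.05" --pt "0 0 0.006 0 0 0 0.05" --pt "0 0 0 0 0 0 0.05" --newtons 20

```text
clock: 8.35
position: [0.5347, 0.0748, 0.1718]
orientation: [179.9, 0.3, -9.6]
force: [-0.6, 0.1, 1.0]
opening: 0.532
grasp_force: 0.0
```

Emit:
arm_command --pt "0 0 0 0 0 0 0.0" --pt "0 0 0 0 0 0 0.0" --pt "0 0 0 0 0 0 0.0" --pt "0 0 0 0 0 0 0.0" --pt "0 0 0 0 0 0 0.0" --pt "0 0 0 0 0 0 0.0" --newtons 25

```text
clock: 8.85
position: [0.5359, 0.0757, 0.1757]
orientation: [-180.0, -0.1, -9.6]
force: [-0.1, 1.7, 4.3]
opening: 0.176
grasp_force: 24.9
```

Emit:
arm_command --pt "0 0.0006 -0.0017 0.0125 0 0 0.0" --pt "0 0.0006 -0.0017 0.0125 0 0 0.0" --pt "0 0.0006 -0.0017 0.0125 0 0 0.0" --pt "0 0.0006 -0.0017 0.0125 0 0 0.0" --pt "0 0 0 0 0 0 0" --pt "0 0 0 0 0 0 0" --newtons 30

```text
clock: 9.35
position: [0.5352, 0.0726, 0.1818]
orientation: [-177.1, -0.1, -9.6]
force: [0.8, 0.7, 4.3]
opening: 0.172
grasp_force: 29.9
```

Emit:
arm_command --pt "0 0 -0.0015 0 0 0 0.0" --pt "0 0.002 0 0 0 0 0.0" --pt "0 0.002 0 0 0 0 0.0" --pt "0 0.002 0 0 0 0 0.0" --pt "0 0 0 0 0 0 0"

```text
clock: 9.77
position: [0.534, 0.0667, 0.1825]
orientation: [-177.1, -0.0, -9.6]
force: [0.9, 0.2, 3.9]
opening: 0.177
grasp_force: 29.8
```

Run:
```python
from h import *
s=ctrl.observe();print(s["force"],s["wrist_torque"],s["position"])
```

```text
[0.87332779 0.23729589 3.93922398] [-0.53318939  0.03283874  0.0653172 ] [0.53402948 0.06671849 0.18246758]
```

Emit:
arm_command --pt "0 0.003 -0.0001 0 0 0 0.0" --pt "0 0.003 -0.0001 0 0 0 0.0" --pt "0 0.003 -0.0001 0 0 0 0.0" --pt "0 0.003 -0.0001 0 0 0 0.0" --pt "0 0 0 0 0 0 0"

```text
clock: 10.18
position: [0.5319, 0.0543, 0.1823]
orientation: [-177.2, -0.0, -9.6]
force: [1.5, -0.3, 4.7]
opening: 0.175
grasp_force: 29.8
```

Emit:
arm_command --pt "0 0.0045 -0.0001 0 0 0 0.0" --pt "0 0.0045 -0.0001 0 0 0 0.0" --pt "0 0.0045 -0.0001 0 0 0 0.0" --pt "0 0.0045 -0.0001 0 0 0 0.0" --pt "0 0.004 0 0 0 0 0.0" --pt "0 0 0 0 0 0 0" --pt "0 0 0 0 0 0 0"

```text
clock: 10.77
position: [0.5285, 0.0326, 0.1821]
orientation: [-177.2, -0.1, -9.6]
force: [0.4, -0.1, 5.8]
opening: 0.171
grasp_force: 29.8
```

Run:
```python
from h import *
m=snap("side","s4.npz");s=ctrl.observe();print(s["force"],s["wrist_torque"],s["position"])
c=m["p"][150:300,240:400,::-1];cv2.imwrite("pics/s4.png",cv2.resize(c,None,fx=4,fy=4,interpolation=cv2.INTER_CUBIC))
```

```text
[ 0.84657451 -0.09457772  6.17689291] [-0.77390519  0.13153625  0.04236065] [0.52844991 0.03263207 0.18213714]
```

View pics/s4.png

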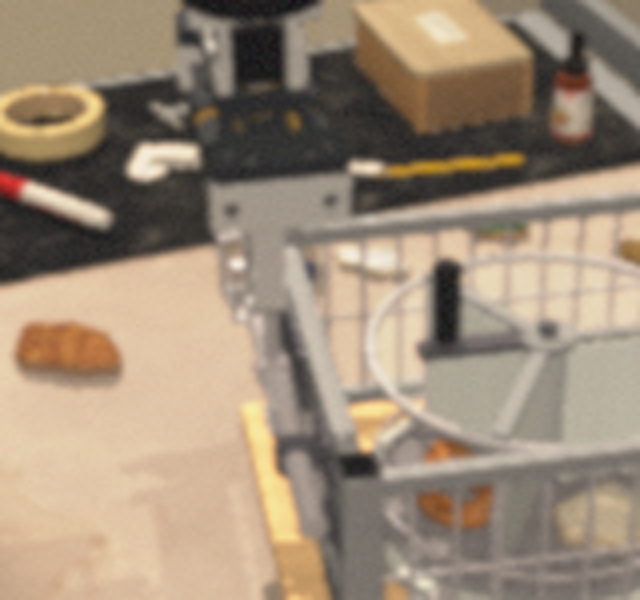

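The knob has moved about 40 mm with the tool, with no binding force. Now swinging the gate open.

Emit:
arm_command --pt "-0.0032 0.0007 0 0 -0.0012 -0.025 0.0" --pt "-0.0032 0.0007 0 0 -0.0012 -0.025 0.0" --pt "-0.0032 0.0007 0 0 -0.0012 -0.025 0.0" --pt "-0.0032 0.0007 0 0 -0.0012 -0.025 0.0" --pt "-0.0032 0.0007 0 0 -0.0012 -0.025 0.0" --pt "0 0 0 0 0 0 0" --newtons 40

```text
clock: 11.32
position: [0.5131, 0.0309, 0.1827]
orientation: [-177.2, -0.3, -2.4]
force: [3.1, -0.4, 7.2]
opening: 0.171
grasp_force: 39.7
```

Emit:
arm_command --pt "-0.0032 0.0007 0 0 -0.0012 -0.025 0.0" --pt "-0.0032 0.0007 0 0 -0.0012 -0.025 0.0" --pt "-0.0032 0.0007 0 0 -0.0012 -0.025 0.0" --pt "-0.0032 0.0007 0 0 -0.0012 -0.025 0.0" --pt "-0.0032 0.0007 0 0 -0.0012 -0.025 0.0" --pt "-0.0032 0.0007 0 0 -0.0012 -0.025 0.0" --pt "-0.0032 0.0007 0 0 -0.0012 -0.025 0.0" --pt "-0.0032 0.0007 0 0 -0.0012 -0.025 0.0"

```text
clock: 11.98
position: [0.4888, 0.0247, 0.1827]
orientation: [-177.2, -0.4, 9.1]
force: [4.3, 0.2, 7.6]
opening: 0.167
grasp_force: 39.7
```

Emit:
arm_command --pt "-0.0032 0.0007 0 0 -0.0012 -0.025 0.0" --pt "0 0 0 0 0 0 0" --pt "0 0 0 0 0 0 0" --pt "0 0 0 0 0 0 0" --pt "0 0 0 0 0 0 0" --pt "0 0 0 0 0 0 0" --pt "0 0 0 0 0 0 0" --pt "0 0 0 0 0 0 0"

```text
clock: 12.65
position: [0.4859, 0.0235, 0.1827]
orientation: [-177.3, -0.4, 10.5]
force: [4.3, 1.2, 7.6]
opening: 0.172
grasp_force: 39.7
```

Run:
```python
from h import *
m=snap("side","s5.npz");s=ctrl.observe();print(s["force"],s["qd"],s["position"],s["orientation"])
c=m["p"][150:300,240:400,::-1];cv2.imwrite("pics/s5.png",cv2.resize(c,None,fx=4,fy=4,interpolation=cv2.INTER_CUBIC))
```

```text
[4.34915944 0.57675926 7.63086957] [ 0.03468326  0.02590644 -0.07156627  0.00974721 -0.06345015  0.04693237] [0.48591995 0.02352985 0.18266413] [-177.25153109   -0.40708375   10.46007726]
```

View pics/s5.png

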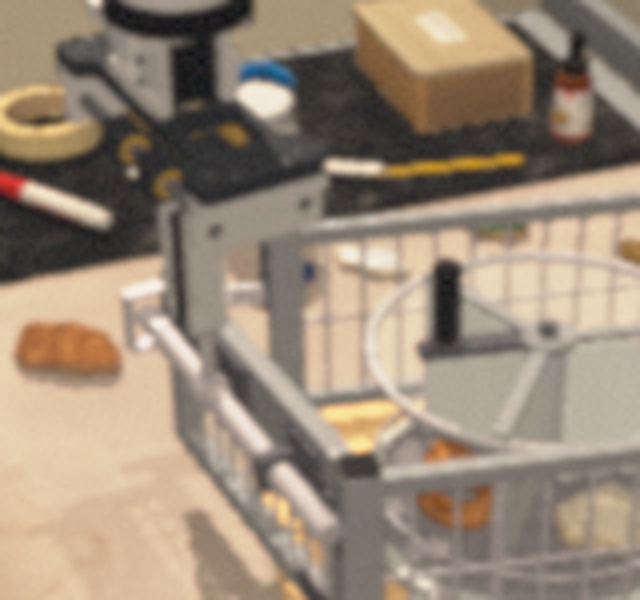

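The gate stands open about 20° with the bolt drawn and the knob gripped. The peg is still in its stop position, at (447,275) in the crop. Handing in.

```bash
python3 -c "
from bench import ctrl
print(ctrl.close_job())"
```

```text
the job is handed in; nothing more can be done
None
```

I turned the carousel into its stop, lifted and drew the bolt about 40 mm, and handed the job in with the gripper holding the gate ajar at about 20 degrees; no verdict came back.

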